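Pump up the bench clamp

ROBOT

A 6-joint arm with a two-finger parallel gripper is mounted at the origin on the work surface. World frame = base frame: x ahead of the robot, y to its left, z up, the work surface at z = 0. Lengths are in mm, angles in degrees, forces in N, time in s.
With the tool pointing down it reaches from about 350 to 850 mm from the base axis. Payload 8.1 kg.
Tool frame: the origin (TCP) lies midway between the tips of the shut fingers; the grasp point (between the pads) lies 19 mm behind it; z points along the fingers, y is the line along which they close (so a half turn about z gives the same grasp; the last joint's range is limited). The gripper opens to 85 mm and grips with 20 to 120 N. Pads are 22 mm wide; open, the fingers measure 114 mm over their backs; the gripper's body (76 mm by 85 mm) begins 54 mm behind the grasp point. The pads swing forward as they close: fully open they stand 13 mm farther back than shut.
Start: joints at [70.795, 7.471, 85.268, -0, 87.261, -4.893], TCP at [148.304, 581.387, 231.292] pointing down, gripper open.
Joint ranges: [-169.43, 169.43], [-51.17, 129.36], [1.28, 143.12], [-76.62, 256.62], [0, 156.53], [-152.29, 152.29]. Speed limits (degrees/s): [136.94, 136.94, 159.86, 180, 180, 180].

INTERFACE

Orientations are given as [roll, pitch, yaw] about the fixed x, y, z axes, in that order (R = Rz(yaw) Ry(pitch) Rx(roll)).
In Python, from bench import r gives the robot as it stands. The module is installed in compiled form; this text tells all that it offers.
- The arm moves only by the tool jog_arm, never from a script. Its argument "rows" is a list of rows, each a list of 2 entries, a list of its own where there are three numbers: the shift along the tool's x, y, z in mm, then the turn, a rotation vector about the tool's x, y, z in rad. A call has 1 to 10 rows; each row is the pose to reach, as a shift and turn from the pose commanded when the call began, along the tool's axes at that moment; what a row does not reach only later rows make up. A row lasts 1/10 s, in which the tool goes at most 50 mm and 8.59 degrees, less where a joint would pass 70% of its speed; a pose out of reach is approached as far as the arm can. A call with a gripper value outside its range is refused whole. "grip" is the finger opening in mm, from 0 to 85.4, set as the call begins (left out, the last holds). The fingers move at their own pace and stop on an object; "force" is the grip in N (left out, the last holds). Time passes only in rows, so rows that repeat a pose let the fingers close. It gives the time, the measured TCP pose, the force, the opening and the grip force at its end, in the units of the state.
- r.sense(): the state, without advancing time (a new reading comes with each control period).
- r.snapshot(name): name is "side" or "top" or "wrist"; returns (picture, depth): 420x560x3 uint8, blue, green, red; 420x560 float32, mm along the optical axis (not along the pixel's ray), 0 where there is no reading.
- r.camera_params(name): a dict with "fx", "fy", "cx", "cy" (pixels), "dist_coeffs" ([k1, k2, p1, p2, k3] as OpenCV has them; the pictures are not rectified), "pose" (4x4, takes a point from camera to world coordinates); the wrist camera has in their place "tool_from_camera" (4x4, takes a point from camera to tool coordinates, whose origin is the TCP and whose axes are the flange's). Camera axes: x right, y down, z forward; pixel columns grow to the right and rows downward; lengths in mm; the calibration is good to about 2 mm. A picture is of the moment at which its call begins: read the wrist's pose just before it. camera_params takes no time and is no camera call.
- r.hand_in(): hands the job in; it is judged then, once.
The state is a dict: "time": time; "joint_pos": joint angles; "qd": joint speeds; "joint_efforts": joint torques, N m; "tool_pos": TCP position; "tcp_rot": TCP orientation; "ft_force": force on the tool from outside, world axes, zero at the start; "wrist_torque": the same for the moment, N m; "finger_gap": finger opening in mm; "grip_force": force on a finger pad.
Only numpy, scipy, OpenCV 4.12 (cv2) and the standard library are available. Lean on these libraries where they do the work, as an engineer would, in place of code of your own. Each camera call takes 0.05 s, during which the arm holds its last target. There are 200 camera calls.

TASK

Close the pump's release valve first, by pushing its handle round against its stop with the fingertips. Then press the black plunger down with the fingertips and let it spring back, full stroke after full stroke, until the indicator pin stands fully out of the pump, and leave the plunger up and the valve closed. Never touch the pin itself, and leave the loose things around the pump where they are.

Things in the scene. Friction and masses are not known exactly. Their poses are not given: they have to be found in the camera images.
- pump: grey hydraulic hand pump block bolted to the bench, 80 (x) x 210 (y) x 55 (z) mm, origin at the centre of its underside, z up. Along its top, in its own frame: the plunger at y = +65 mm, the indicator pin at y = -5 mm, the valve spindle at y = -75 mm, all at x = 0. A low clamp with a cylinder (60 mm high at most) lies behind it, out to x = +130 mm
- plunger_top (a point): centre of the flat top of the plunger's black mushroom cap (43 mm across, 14 mm thick), 105 mm above the bench when up; it moves with the plunger, straight down when pressed
- plunger (a joint): travel of the plunger in m, downwards: 0 up, 0.024 fully down against a hard stop. Its return spring pushes back with 4 N at the top, 10 N at the bottom (the pump adds about 2 N); it comes up by itself within about half a second when let go. A full stroke is 21 mm or more, starting from the top
- pin_out (a joint): how far the indicator pin stands out, in m: 0 in, 0.039 to 0.041 fully out. It starts between 0 and 0.016. Each full plunger stroke lifts it about 10 mm, on the way down (the first one 7 to 13 mm, the last one less); shorter strokes 5 mm or nothing. It stays where it is between strokes; once it is fully out further strokes do nothing
- pin_tip (a point): top of the indicator pin: a thin upright steel pin (9 mm stem, 13 mm head) in the middle of the pump, its top 69 mm above the bench when in and 109 mm when fully out. A dark band round the foot of its stem comes clear of the collar only when the pin is fully out
- pin: the indicator pin itself (origin on its axis at the level of the bench when in)
- valve (a joint): angle of the release valve's handle in rad: 0 open, the handle pointing along the pump's -x (off the front of the block); 1.571 closed, against its stop, the handle in line with the block and pointing along the pump's -y, away from the plunger. It turns counter-clockwise seen from above as it closes, starts between 0 and 0.5, needs about 1 N at its end, and stays where it is left
- valve_pivot (a point): on the upright axis of the valve's spindle at the handle's mid-height, 81 mm above the bench
- valve_end (a point): on the centre line of the valve handle, 55 mm from its axis, at mid-height, 81 mm above the bench. The handle is a flat steel bar, 10 mm wide, 12 mm high (z = 75 to 87 mm), its free end 75 mm from the axis
- screwdriver: loose screwdriver lying in front of the pump, about 30 mm high at most; origin under its middle
- screw_jar: loose glass jar, 54 mm across, 65 mm high, in front of the plunger's end of the pump; origin under its centre
- glue_bottle: loose white bottle, 56 mm across, 150 mm high, beyond the plunger's end of the pump; origin under its centre
- hex_bolt: loose steel hex bolt standing on its head, 24 mm across, 45 mm high, in front of the pump; origin under its centre
- collar_ring: loose steel ring lying flat, 40 mm across, 18 mm high, in front of the valve; origin under its centre
- offcut: loose wooden offcut, 50 x 100 x 30 mm, beyond the valve's end of the pump; origin under its centre
- tape_roll: loose roll of paper tape lying flat, 84 mm across, 40 mm high, behind the plunger's end; origin under its centre
- hammer: loose hammer lying on the bench to the right of the robot, about 40 mm high at most

How it is judged (in metres and radians):
On the way, in this order (a step that is already met when the one before it is completed fails the run):
1. the valve handle is pushed closed before the pin is out (value of joint valve above 1.45 rad and value of joint pin_out below 0.02 m), for 0.1 s.
2. the plunger has been pumped until the pin stands fully out (value of joint pin_out above 0.036 m), for 0.1 s.
At the end, for the whole second after the job is handed in: the indicator pin stands at least 36 mm out (of about 40), the plunger is back up within 3 mm of its top, and the valve handle is within 0.12 rad of its closed stop (value of joint pin_out above 0.036 m and value of joint plunger below 0.003 m and value of joint valve above 1.45 rad); the robot touches nothing.
It fails at once if the plunger is pressed (over 8 mm) while the valve is still open (more than 0.17 rad from closed) (value of joint plunger above 0.008 m and value of joint valve below 1.4 rad).
It fails at once if the robot touches the indicator pin (contact force between any of the fingers, the arm and pin above 0.5 N).
It fails at once if a loose thing beside the pump is lifted, carried, knocked over or shifted by more than 25 mm (distance of any of screwdriver, screw_jar, glue_bottle, hex_bolt, collar_ring, offcut, tape_roll, hammer from where it was at the start of the episode above 0.025 m or angle between any of screw_jar, glue_bottle, hex_bolt's own z axis and vertical above 0.5 rad).
It also fails if it takes over 56 s, if anything falls off the work surface, if the arm or the gripper's body presses on something with over 40 N, if the wrist force passes 120 N, or if a joint passes its speed limit or range.

## Working session

There is one attempt and no reset: what is moved stays moved. The work goes in short steps, Python scripts to look and compute and a tool call to move; the robot and the scene stay as the last step left them, time stands still between calls to the robot, and variables do not carry over. Pictures are saved under pics/ and viewed, at most 10 in all, crops included, and the job is handed in when it is done.

Besides the shell and the picture viewer there is one more tool, called after "Emit:" as name([rows], argument=value, ...), one row to a line, values as JSON. jog_arm: Moves the arm, as the interface text tells. Its arguments: {"type":"object","properties":{"rows":{"type":"array"},"grip":{"type":"number"},"force":{"type":"number"}},"required":["rows"]}

```bash
mkdir -p pics; cat > h.py <<'E'
import numpy as np, cv2
from bench import r
def KD(p): return np.array([[p['fx'],0,p['cx']],[0,p['fy'],p['cy']],[0,0,1.]]),np.array(p['dist_coeffs'])
def ray(p,T,uv):
    K,D=KD(p); n=cv2.undistortPoints(np.array([[uv]],float),K,D)[0,0]
    return T[:3,3], T[:3,:3]@np.array([n[0],n[1],1.])
def onplane(p,T,uv,z):
    o,d=ray(p,T,uv); return o+d*(z-o[2])/d[2]
def proj(p,T,X):
    K,D=KD(p); Ti=np.linalg.inv(T)
    return cv2.projectPoints(np.array([X],float),cv2.Rodrigues(Ti[:3,:3])[0],Ti[:3,3],K,D)[0][0,0]
E
python3 - <<'E'
from h import *
for n in ("top","side"):
    im,d=r.snapshot(n); cv2.imwrite(f"pics/{n}0.png",im); np.save(n+"d.npy",d); np.save(n+"i.npy",im)
    p=r.camera_params(n); print(n,np.round(p['pose'],2).tolist(),p['fx'],p['cx'],p['cy'])
print(r.sense())
print(r.camera_params("wrist"))
E
```

```text
top [[0.01, -0.98, 0.18, 291.4], [-1.0, -0.02, -0.02, -40.23], [0.02, -0.18, -0.98, 1476.61], [0.0, 0.0, 0.0, 1.0]] 526.5497794967716 280.74638740874497 204.03351416071683
side [[-0.99, -0.11, 0.12, 386.52], [-0.16, 0.65, -0.74, 768.05], [0.0, -0.75, -0.66, 844.86], [0.0, 0.0, 0.0, 1.0]] 480.346503594911 288.61422449974765 210.50390743646065
{'time': 0.1, 'joint_pos': array([ 7.07939891e+01,  7.51197297e+00,  8.53264603e+01,  1.86989587e-03,
        8.72608969e+01, -4.89526850e+00]), 'qd': array([ 0.088623  , -0.13393594, -0.17188827,  0.00244973, -0.02578231,
       -0.03662113]), 'joint_efforts': array([ 2.01118812e-03, -5.70954001e+01, -5.01940584e+01, -3.83369343e-05,
        8.07270961e-03,  4.06311059e-06]), 'tool_pos': array([148.12702493, 580.89470086, 230.30411837]), 'tcp_rot': array([-1.79901192e+02, -1.03370884e-02,  1.65689158e+02]), 'ft_force': array([ 0.15690083,  0.32190239, -0.17873073]), 'wrist_torque': array([-0.01279535, -0.0016995 , -0.04615563]), 'grip_force': 0.0, 'finger_gap': 85.47647965053083}
{'fx': 339.4621937015941, 'fy': 339.4621937015941, 'cx': 274.4745784336632, 'cy': 207.09853958035325, 'dist_coeffs': array([-0.08633104,  0.        ,  0.        ,  0.        ,  0.        ]), 'tool_from_camera': array([[-3.37609397e-04, -9.62921459e-01, -2.69781671e-01,
         6.73930158e+01],
       [ 9.99999917e-01, -3.86852238e-04,  1.29359982e-04,
        -8.76319523e-01],
       [-2.28929145e-04, -2.69781604e-01,  9.62921510e-01,
        -1.42425335e+02],
       [ 0.00000000e+00,  0.00000000e+00,  0.00000000e+00,
         1.00000000e+00]])}
```

View pics/top0.png

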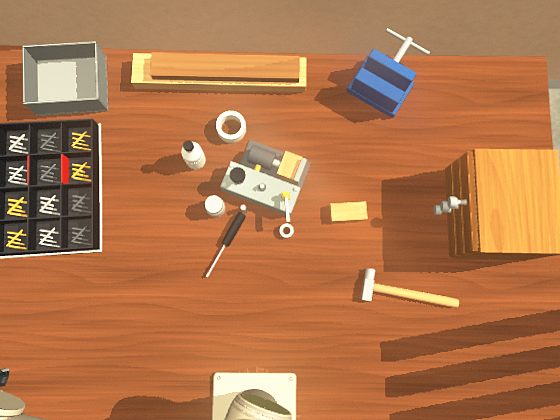

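View pics/side0.png

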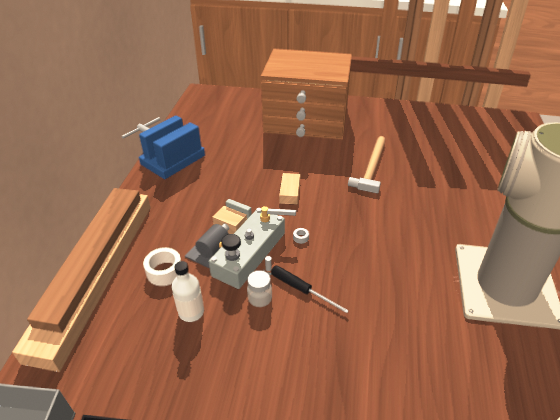

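The top view shows the plunger cap at about (237,176), the pin at (262,187), the valve spindle at (286,196) and the handle reaching (288,222). In the side view the cap is at (231,242), the spindle at (265,213) and the handle end at (295,212).

```bash
python3 - <<'E'
from h import *
p=r.camera_params("top");T=np.array(p['pose'])
for n,uv,z in [("plunger",(237,175.5),105),("pin",(262,187),75),("valve",(286,195),87),("hend",(288,222),81),("jar",(214,205),65),("bolt",(243,208),45),("ring",(287,230),18),("glue",(187,147),150)]:
    print(n,np.round(onplane(p,T,uv,z),1))
p=r.camera_params("side");T=np.array(p['pose'])
for n,uv,z in [("plunger",(231,241),105),("valve",(265,210),87),("hend",(295,212),81),("pin",(249,234),75),("glue",(181,267),150)]:
    print(n,np.round(onplane(p,T,uv,z),1))
t=cv2.resize(np.load("topi.npy")[130:250,200:320],(600,600),interpolation=cv2.INTER_CUBIC)
cv2.imwrite("pics/topc.png",t)
E
```

```text
plunger [620.5  53.8 105. ]
pin [596.7 -12.9  75. ]
valve [573.1 -78.1  87. ]
hend [500.6 -84.4  81. ]
jar [546.8 116.7  65. ]
bolt [543.2  39.   45. ]
ring [487.5 -83.8  18. ]
glue [683.5 182.3 150. ]
plunger [624.   58.8 105. ]
valve [575.2 -73.1  87. ]
hend [504.4 -84.1  81. ]
pin [598.4   1.3  75. ]
glue [688.1 186.9 150. ]
```

View pics/topc.png

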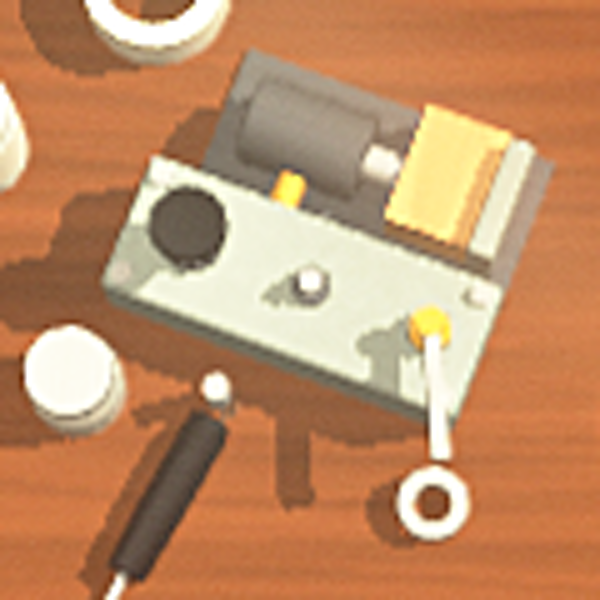

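Emit:
jog_arm([
  [[-45,-45,0],[0,0,0]],
  [[-80,-80,0],[0,0,0]],
  [[-115,-115,0],[0,0,0]],
  [[-150,-150,0],[0,0,0]],
  [[-185,-185,0],[0,0,0]],
  [[-220,-220,0],[0,0,0.05]],
  [[-255,-255,0],[0,0,0.1]],
  [[-290,-290,0],[0,0,0.1]],
  [[-325,-325,0],[0,0,0.1]],
  [[-360,-360,0],[0,0,0.1]],
], grip=0, force=40)

```text
time: 1.1
tool_pos: [403.9, 149.5, 231.2]
tcp_rot: [180.0, 0.0, 160.0]
ft_force: [1.1, 1.4, 0.2]
finger_gap: -0.4
grip_force: 0.0
```

Emit:
jog_arm([
  [[-30,-25,0],[0,0,0]],
  [[-60,-50,0],[0,0,0]],
  [[-90,-75,0],[0,0,0]],
  [[-120,-100,0],[0,0,0]],
  [[-150,-125,0],[0,0,0]],
  [[-175,-148,0],[0,0,0]],
  [[-175,-148,0],[0,0,0]],
  [[-175,-148,0],[0,0,0]],
])

```text
time: 1.9
tool_pos: [516.8, -48.1, 230.6]
tcp_rot: [180.0, -0.1, 159.9]
ft_force: [-0.4, 0.2, -0.5]
finger_gap: 0.2
grip_force: 0.0
```

```bash
cat >> h.py <<'E'
from scipy.spatial.transform import Rotation as Ro
def wrist(name):
    s=r.sense(); im,d=r.snapshot("wrist"); p=r.camera_params("wrist")
    T=np.eye(4); T[:3,:3]=Ro.from_euler('xyz',s['tcp_rot'],degrees=True).as_matrix(); T[:3,3]=s['tool_pos']
    cv2.imwrite(name,im); return im,d,p,T@np.array(p['tool_from_camera']),s
E
python3 - <<'E'
from h import *
im,d,p,T,s=wrist("pics/w1.png"); np.save("T.npy",T); np.save("w1.npy",im)
print(s['tool_pos'],s['tcp_rot'],s['time'])
for n,X in [("plunger",(622,56,105)),("valve",(574,-76,87)),("hend",(502,-84,81))]: print(n,proj(p,T,X))
E
```

```text
[516.83610396 -48.08016359 230.58275242] [ 1.79999113e+02 -9.48247600e-02  1.59858058e+02] 1.9
plunger [427.13932377 267.45830318]
valve [268.17750585 260.37830131]
hend [231.28529901 189.85986591]
```

View pics/w1.png

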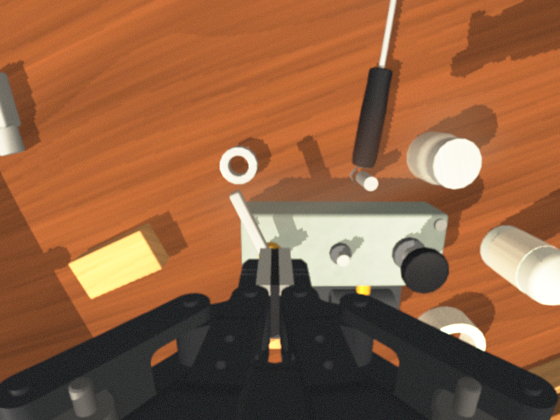

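The wrist view shows the cap centre at about (424,269), the handle running from its end at (236,196) towards the spindle at (270,248), and the pin tip at (344,259). All are within a few pixels of the prediction.

```bash
python3 - <<'E'
from h import *
T=np.load("T.npy");p=r.camera_params("wrist");im=np.load("w1.npy")
R=np.array([[.94,-.342],[.342,.94]])
m=(im.max(2)<45).astype(np.uint8); m[:,:402]=0;m[:235]=0;m[300:]=0
n,l,st,c=cv2.connectedComponentsWithStats(m);i=1+st[1:,4].argmax();print(st[i],c[i])
for n,uv,z in [("cap",(425,269),105),("hend",(236,196),87),("hmid",(260,239),87),("jar",(457,163),65),("bolt",(370,183),45)]:
    X=onplane(p,T,uv,z); print(n,X.round(1),"pump",(R@(X[:2]-[599.7,-5.3])).round(1), "tool dxy",((R@(X[:2]-[516.8,-48.1]))*[-1,1]).round(1))
E
```

```text
[402 248  36  33 231] [413.92207792 257.54545455]
cap [622.8  53.8 105. ] pump [ 1.5 63.5] tool dxy [-64.7 132.1]
hend [507.5 -81.   87. ] pump [ -60.8 -102.7] tool dxy [ -2.5 -34.1]
hmid [551.9 -75.6  87. ] pump [-20.9 -82.4] tool dxy [-42.3 -13.8]
jar [552.8 119.7  65. ] pump [-86.8 101.4] tool dxy [ 23.6 170. ]
bolt [548.7  40.3  45. ] pump [-63.5  25.4] tool dxy [ 0.2 94. ]
```

Emit:
jog_arm([
  [[-18,7,30],[0,0,0]],
  [[-18,7,60],[0,0,0]],
  [[-18,7,90],[0,0,0]],
  [[-18,7,115],[0,0,0]],
  [[-18,7,135],[0,0,0]],
  [[-18,7,150],[0,0,0]],
  [[-18,7,162],[0,0,0]],
  [[-18,7,162],[0,0,0]],
  [[-18,7,162],[0,0,0]],
])

```text
time: 2.85
tool_pos: [536.8, -47.0, 69.9]
tcp_rot: [180.0, 0.0, 160.0]
ft_force: [0.1, 0.4, -0.1]
finger_gap: -0.0
grip_force: 0.0
```

Emit:
jog_arm([
  [[1,-8,0],[0,0,0]],
  [[3,-16,0],[0,0,0]],
  [[4,-24,0],[0,0,0]],
  [[6,-33,0],[0,0,0]],
  [[2,-40,0],[0,0,0]],
  [[-3,-47,0],[0,0,0]],
  [[-8,-53,0],[0,0,0]],
  [[-14,-58,0],[0,0,0]],
  [[-20,-62,0],[0,0,0]],
  [[-24,-64,0],[0,0,0]],
])

```text
time: 3.85
tool_pos: [537.5, -116.2, 69.2]
tcp_rot: [-180.0, -0.0, 159.9]
ft_force: [-1.0, 1.2, 0.8]
finger_gap: -0.1
grip_force: 0.5
```

Emit:
jog_arm([
  [[-2,0,0],[0,0,0]],
  [[-4,0,0],[0,0,0]],
  [[-5,0,0],[0,0,0]],
  [[-5,0,0],[0,0,0]],
])

```text
time: 4.25
tool_pos: [541.9, -117.1, 69.3]
tcp_rot: [-180.0, 0.0, 160.0]
ft_force: [0.5, 0.3, -0.5]
finger_gap: 0.0
grip_force: 0.1
```

```bash
python3 - <<'E'
from h import *
s=r.sense(); print(s['ft_force'],s['tool_pos'])
im,d,p,T,s=wrist("pics/w2.png")
E
```

```text
[ 0.45994257  0.28355754 -0.46821026] [ 541.9092701  -117.13761507   69.2785061 ]
```

View pics/w2.png

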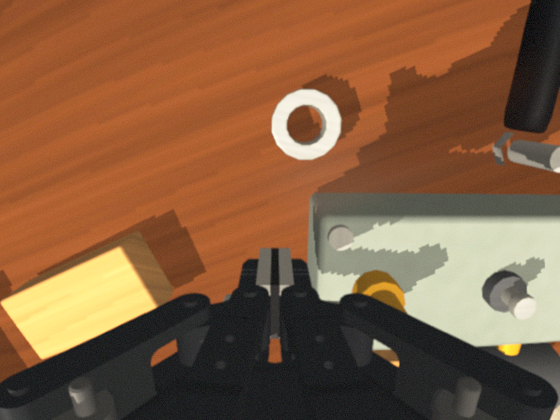

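The handle is hidden behind the fingers in line with the block, with the spindle at (378,290). There is no stop force yet, so I'll push on in small steps.

Emit:
jog_arm([
  [[-1,0,0],[0,0,0]],
  [[-2,0,0],[0,0,0]],
  [[-3,0,0],[0,0,0]],
  [[-3,0,0],[0,0,0]],
])

```text
time: 4.7
tool_pos: [544.8, -118.3, 69.3]
tcp_rot: [180.0, 0.0, 160.0]
ft_force: [-0.7, -0.4, 0.4]
finger_gap: -0.1
grip_force: 0.1
```

Emit:
jog_arm([
  [[-1,0,0],[0,0,0]],
  [[-2,0,0],[0,0,0]],
  [[-3,0,0],[0,0,0]],
  [[-3,0,0],[0,0,0]],
])

```text
time: 5.1
tool_pos: [545.8, -118.7, 69.0]
tcp_rot: [-180.0, -0.2, 160.0]
ft_force: [-10.6, 2.4, 7.0]
finger_gap: -0.1
grip_force: 5.1
```

Emit:
jog_arm([
  [[10,0,0],[0,0,0]],
  [[25,0,0],[0,0,0]],
  [[25,0,-30],[0,0,0]],
  [[25,0,-70],[0,0,0]],
  [[20,30,-110],[0,0,0]],
  [[10,70,-110],[0,0,0]],
  [[0,110,-110],[0,0,0]],
  [[-5,150,-110],[0,0,0]],
  [[-10,190,-110],[0,0,0]],
  [[-10,190,-110],[0,0,0]],
])

```text
time: 6.1
tool_pos: [623.1, 60.4, 179.2]
tcp_rot: [179.9, 0.0, 160.2]
ft_force: [-0.4, -0.9, 0.7]
finger_gap: 0.2
grip_force: 0.0
```

```bash
python3 - <<'E'
from h import *
im,d=r.snapshot("side"); cv2.imwrite("pics/s2.png",cv2.resize(im[170:310,150:350],(800,560),interpolation=cv2.INTER_CUBIC))
im,d=r.snapshot("top"); cv2.imwrite("pics/t2.png",im)
s=r.sense(); print(s['time'],s['tool_pos'],s['ft_force'])
R=np.array([[.94,-.342],[.342,.94]]); print("pump",R@(s['tool_pos'][:2]-[599.7,-5.3]))
E
```

```text
6.2 [621.86390578  56.69941487 178.98872842] [-0.05068674 -1.39442573  0.41467722]
pump [-0.36972845 65.85950576]
```

View pics/s2.png

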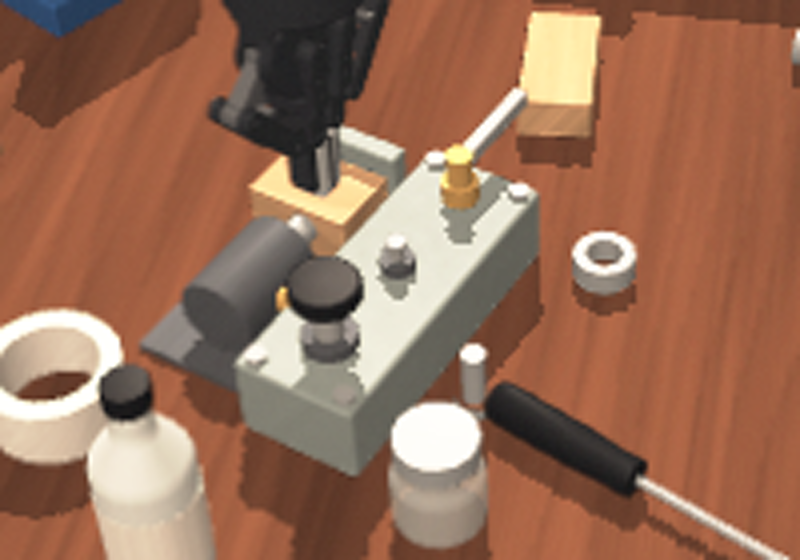

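The side view shows the handle in line with the block, pointing away from the plunger; in that crop the spindle is at (460,170) and the handle end at (520,95). The pin sits low at (397,245). The valve is closed, so I can start pumping.

Emit:
jog_arm([
  [[0,0,30],[0,0,0]],
  [[0,0,60],[0,0,0]],
  [[0,0,72],[0,0,0]],
  [[0,0,80],[0,0,0]],
  [[0,0,87],[0,0,0]],
  [[0,0,93],[0,0,0]],
  [[0,0,97],[0,0,0]],
  [[0,0,99],[0,0,0]],
  [[0,0,99],[0,0,0]],
  [[0,0,99],[0,0,0]],
])

```text
time: 7.2
tool_pos: [622.3, 54.8, 82.8]
tcp_rot: [-180.0, 0.1, 159.9]
ft_force: [-7.4, -0.6, 9.9]
finger_gap: -0.4
grip_force: 4.5
```

Emit:
jog_arm([
  [[0,0,2],[0,0,0]],
  [[0,0,3],[0,0,0]],
  [[0,0,3],[0,0,0]],
])

```text
time: 7.5
tool_pos: [622.6, 54.9, 81.0]
tcp_rot: [180.0, 0.1, 159.9]
ft_force: [-11.6, -1.4, 16.5]
finger_gap: -0.1
grip_force: 8.4
```

Emit:
jog_arm([
  [[0,0,-15],[0,0,0]],
  [[0,0,-40],[0,0,0]],
  [[0,0,-40],[0,0,0]],
  [[0,0,-40],[0,0,0]],
  [[0,0,-40],[0,0,0]],
  [[0,0,-40],[0,0,0]],
  [[0,0,-40],[0,0,0]],
  [[0,0,-40],[0,0,0]],
  [[0,0,-40],[0,0,0]],
  [[0,0,-40],[0,0,0]],
])

```text
time: 8.5
tool_pos: [621.9, 55.8, 117.2]
tcp_rot: [-180.0, -0.0, 160.0]
ft_force: [0.9, -0.1, 0.8]
finger_gap: -0.1
grip_force: 0.0
```

Emit:
jog_arm([
  [[0,0,10],[0,0,0]],
  [[0,0,17],[0,0,0]],
  [[0,0,24],[0,0,0]],
  [[0,0,30],[0,0,0]],
  [[0,0,35],[0,0,0]],
  [[0,0,38],[0,0,0]],
  [[0,0,40],[0,0,0]],
  [[0,0,40],[0,0,0]],
  [[0,0,40],[0,0,0]],
])

```text
time: 9.4
tool_pos: [622.7, 55.8, 80.9]
tcp_rot: [180.0, 0.1, 160.0]
ft_force: [-13.1, -0.6, 28.8]
finger_gap: 0.3
grip_force: 14.4
```

Emit:
jog_arm([
  [[0,0,-15],[0,0,0]],
  [[0,0,-40],[0,0,0]],
  [[0,0,-40],[0,0,0]],
  [[0,0,-40],[0,0,0]],
  [[0,0,-40],[0,0,0]],
  [[0,0,-40],[0,0,0]],
  [[0,0,-40],[0,0,0]],
  [[0,0,-40],[0,0,0]],
  [[0,0,-40],[0,0,0]],
  [[0,0,-40],[0,0,0]],
])

```text
time: 10.4
tool_pos: [621.9, 55.7, 117.2]
tcp_rot: [-180.0, -0.0, 160.0]
ft_force: [0.7, -0.4, 0.0]
finger_gap: -0.0
grip_force: 0.0
```

Emit:
jog_arm([
  [[0,0,10],[0,0,0]],
  [[0,0,17],[0,0,0]],
  [[0,0,24],[0,0,0]],
  [[0,0,30],[0,0,0]],
  [[0,0,35],[0,0,0]],
  [[0,0,38],[0,0,0]],
  [[0,0,40],[0,0,0]],
  [[0,0,40],[0,0,0]],
  [[0,0,40],[0,0,0]],
])

```text
time: 11.3
tool_pos: [622.7, 55.8, 80.9]
tcp_rot: [180.0, 0.1, 160.0]
ft_force: [-13.0, -0.4, 28.8]
finger_gap: -0.2
grip_force: 14.3
```

Emit:
jog_arm([
  [[0,0,-15],[0,0,0]],
  [[0,0,-40],[0,0,0]],
  [[0,0,-60],[0,0,0]],
  [[0,0,-80],[0,0,0]],
  [[0,0,-80],[0,0,0]],
  [[0,0,-80],[0,0,0]],
  [[0,0,-80],[0,0,0]],
  [[0,0,-80],[0,0,0]],
  [[0,0,-80],[0,0,0]],
  [[0,0,-80],[0,0,0]],
])

```text
time: 12.3
tool_pos: [621.6, 55.7, 156.6]
tcp_rot: [-180.0, -0.1, 160.0]
ft_force: [-0.3, -0.6, -0.2]
finger_gap: 0.0
grip_force: 0.0
```

```bash
python3 - <<'E'
from h import *
im,d=r.snapshot("side"); cv2.imwrite("pics/s3.png",cv2.resize(im[170:310,150:350],(800,560),interpolation=cv2.INTER_CUBIC))
s=r.sense(); print(s['time'],s['tool_pos'],s['ft_force'])
p=r.camera_params("side");T=np.array(p['pose'])
for z in (75,85,99,109): print(z,(proj(p,T,(598,-10,z))-[150,170])*4)
E
```

```text
12.35 [621.72491938  55.77549359 156.80890078] [-0.04198853  0.27200619 -0.01424475]
75 [400.88073547 242.56916698]
85 [399.99901319 230.0117836 ]
99 [398.74860732 212.17401817]
109 [397.84385665 199.24545718]
```

View pics/s3.png

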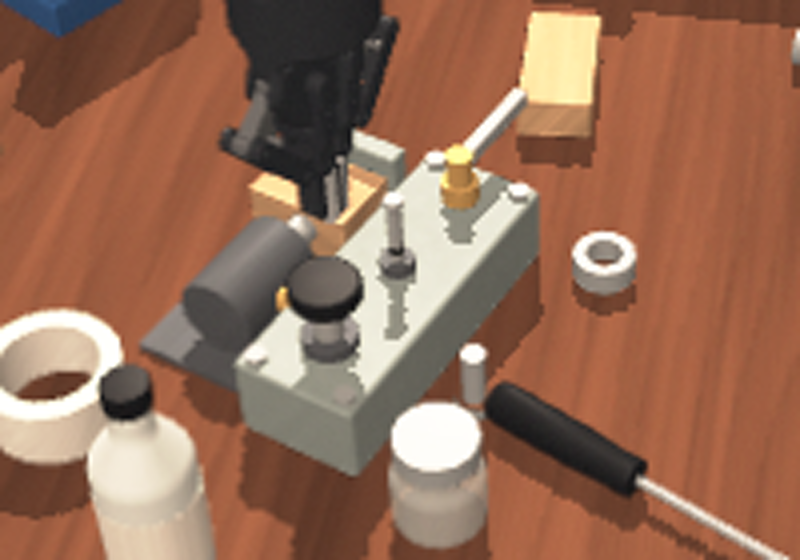

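The pin's tip is now at (393,197), which fits about 107–109 mm, so it is out or nearly out. Extra strokes do no harm, so I'll add two for certainty.

Emit:
jog_arm([
  [[0,0,25],[0,0,0]],
  [[0,0,45],[0,0,0]],
  [[0,0,53],[0,0,0]],
  [[0,0,60],[0,0,0]],
  [[0,0,67],[0,0,0]],
  [[0,0,73],[0,0,0]],
  [[0,0,77],[0,0,0]],
  [[0,0,80],[0,0,0]],
  [[0,0,80],[0,0,0]],
  [[0,0,80],[0,0,0]],
])

```text
time: 13.35
tool_pos: [622.4, 55.8, 81.0]
tcp_rot: [180.0, 0.1, 160.0]
ft_force: [-13.7, -1.3, 21.1]
finger_gap: 0.6
grip_force: 10.5
```

Emit:
jog_arm([
  [[0,0,-15],[0,0,0]],
  [[0,0,-40],[0,0,0]],
  [[0,0,-40],[0,0,0]],
  [[0,0,-40],[0,0,0]],
  [[0,0,-40],[0,0,0]],
  [[0,0,-40],[0,0,0]],
  [[0,0,-40],[0,0,0]],
  [[0,0,-40],[0,0,0]],
  [[0,0,-40],[0,0,0]],
  [[0,0,-40],[0,0,0]],
])

```text
time: 14.35
tool_pos: [621.9, 55.7, 117.2]
tcp_rot: [-180.0, -0.0, 160.0]
ft_force: [0.5, -0.4, 0.0]
finger_gap: 0.1
grip_force: 0.0
```

Emit:
jog_arm([
  [[0,0,10],[0,0,0]],
  [[0,0,17],[0,0,0]],
  [[0,0,24],[0,0,0]],
  [[0,0,30],[0,0,0]],
  [[0,0,35],[0,0,0]],
  [[0,0,38],[0,0,0]],
  [[0,0,40],[0,0,0]],
  [[0,0,40],[0,0,0]],
  [[0,0,40],[0,0,0]],
])

```text
time: 15.25
tool_pos: [622.7, 55.8, 80.9]
tcp_rot: [180.0, 0.1, 160.0]
ft_force: [-13.8, 0.5, 28.1]
finger_gap: -0.4
grip_force: 14.4
```

Emit:
jog_arm([
  [[0,0,-15],[0,0,0]],
  [[0,0,-40],[0,0,0]],
  [[0,0,-60],[0,0,0]],
  [[0,0,-80],[0,0,0]],
  [[0,0,-110],[0,0,0]],
  [[0,0,-120],[0,0,0]],
  [[0,0,-120],[0,0,0]],
  [[0,0,-120],[0,0,0]],
  [[0,0,-120],[0,0,0]],
  [[0,0,-120],[0,0,0]],
])

```text
time: 16.25
tool_pos: [621.0, 55.7, 195.3]
tcp_rot: [-179.9, -0.2, 160.0]
ft_force: [0.3, -0.4, 0.4]
finger_gap: 0.0
grip_force: 0.0
```

```bash
python3 - <<'E'
from h import *
im,d=r.snapshot("side"); a=cv2.resize(im[200:270,215:285],(400,400),interpolation=cv2.INTER_CUBIC)
b=cv2.resize(cv2.imread("pics/s3.png")[120:400,260:540],(400,400)); cv2.imwrite("pics/s4.png",np.hstack([b,a]))
s=r.sense(); print(s['time'],s['tool_pos'],s['ft_force'])
E
```

```text
16.3 [621.21367026  55.7504021  195.69325128] [-0.07315805  0.26671257  0.38930755]
```

View pics/s4.png

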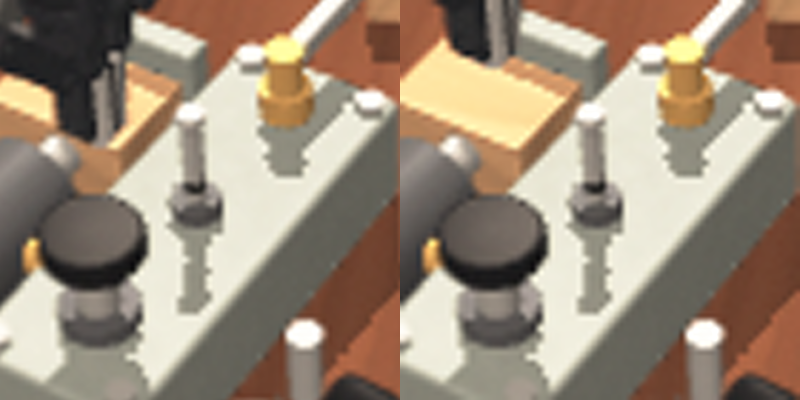

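The pin's tip is at the same height before and after the extra strokes: (192,110) on the left and (590,110) on the right. The dark band shows at its foot at (595,187), so it is fully out. The plunger is up and the handle still closed.

```bash
python3 -c "
from bench import r
print(r.hand_in())"
```

```text
the job is handed in; nothing more can be done
None
```

I closed the valve against its stop and pumped until the indicator pin stood fully out with its dark band showing; the plunger is up, the robot is clear, and I handed the job in at about 16 s (it returned no verdict).

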